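# Test and reset the glue spreader's stop button

### The arm

A 6-joint arm with a two-finger parallel gripper is mounted at the origin on the work surface. World frame = base frame: x ahead of the robot, y to its left, z up, the work surface at z = 0. Lengths are in mm, angles in rad, forces in N, time in s.
With the tool pointing down it reaches from about 400 to 925 mm from the base axis. Payload 12.5 kg.
Tool frame: the origin (TCP) lies at the very end of the fingers, on their centre line; the grasp point (between the pads) lies 19 mm behind it; z points along the fingers, x is the direction in which the jaws open and shut, and the axes are right-handed (so a half turn about z gives the same grasp; the last joint's range is limited). The gripper opens to 95 mm and grips with 3 to 60 N. Pads are 20 mm wide; open, the fingers measure 119 mm over their backs; the gripper's body (75 mm by 180 mm) begins 59 mm behind the grasp point.
Start: joints at [1.195, 0.491, 1.559, -0, 1.092, -0.106], TCP at [166.569, 602.413, 214.661] pointing down, gripper open.
Joint ranges: [-3.1, 3.1], [-0.84, 2.19], [0.05, 2.79], [-1.13, 4.28], [0.06, 2.93], [-2.69, 2.69]. Speed limits (rad/s): [2.22, 2.22, 2.79, 3.14, 3.14, 3.14].

### API

Orientations are given as [roll, pitch, yaw] about the fixed x, y, z axes, in that order (R = Rz(yaw) Ry(pitch) Rx(roll)).
In Python, from cell import state, viewer, ticket, look_for, regions_of gives the robot as it stands.
- The arm moves only by the shell command python3 -m inch 'ROWS'. ROWS is JSON, a list of rows, each a list of 7 numbers: the turn, a rotation vector about the world's x, y, z in degrees, then the shift along the world's x, y, z in mm, then the opening, from -1 (shut) to 1 (fully open). In form: [[rx, ry, rz, tx, ty, tz, hand], ...]. A call has 1 to 10 rows; each row shifts and turns the commanded pose from where the row before left it; what a row does not reach is not made up. A row lasts 1/10 s, in which the tool goes at most 50 mm and 8.59 degrees, less where a joint would pass 70% of its speed; a pose out of reach is approached as far as the arm can. A call with a gripper value outside its range is refused whole. The fingers move at their own pace and stop on an object; the grip force is fixed at half the most. Time passes only in rows, so rows that do not move let the fingers close. It gives the time, the measured TCP pose, the force and the opening at its end, in the units of the state.
- state(): the state, without advancing time (a new reading comes with each control period).
- viewer.read_camera(name): name is "scene" or "top" or "wrist"; returns a dict with "color" (400x640x3 uint8, red, green, blue), "depth" (400x640 float32, mm along the optical axis (not along the pixel's ray), 0 where there is no reading), "fx", "fy", "cx", "cy" (pixels), "position" and "orientation" of the camera in the world. Camera axes: x right, y down, z forward; pixel columns grow to the right and rows downward; lengths in mm; the calibration is good to about 2 mm. A picture is of the moment at which its call begins.
- ticket.job_done(): hands the job in, once; it reports no verdict.
Trained networks look in the newest picture that a camera, given by its name, has taken for a name from the list of things; names that differ only in an ending like _2 or _b are one class to them, and where a whole thing is asked for, a point or a joint stands for the part that bears it (a point fixed in the world has none). Each returns a list of dicts, best first, with "score" (0 to 1); they miss things now and then, are a little off and sometimes report something else, mostly with a low value. They report only what shows in the picture. A call takes as long as a camera call.
- look_for(name, camera): "box" ([left, top, right, bottom] as shares, 0 to 1, of the picture: columns of its width, rows of its height, round what is visible of it).
- regions_of(name, camera): "pixels" (400x640 bool, what is visible of it) and "box" ([left, top, right, bottom] as shares, 0 to 1, of the picture: columns of its width, rows of its height, round what is visible of it).
The state is a dict: "t": time; "joints": joint angles; "qvel": joint speeds; "tau": joint torques, N m; "eef_pos": TCP position; "tcp_rot": TCP orientation; "ft_force": force on the tool from outside, world axes, zero at the start; "moment": the same for the moment, N m; "opening": opening from 0.0 (shut) to 1.0 (fully open).
Only numpy, scipy, OpenCV 4.12 (cv2) and the standard library are available. Lean on these libraries where they do the work, as an engineer would, in place of code of your own. Each camera call takes 0.05 s, during which the arm holds its last target. There are 200 camera calls.

### The job

Test the glue spreader's emergency stop with your fingertips: press the big three-lobed mushroom button fully in and take your finger off so that it is seen to stay in, then push one of its lobes round clockwise until the button pops back out, and leave it turned back to rest. Once it is out, press the square reset key fully home and let it go. Do not press the round key, never press the reset key while the stop is still in, and pick up or shift nothing on the bench.

Things in the scene. Friction and masses are not known exactly. Their poses are not given: they have to be found in the camera images.
- station: the stop box, fixed to the bench: a grey metal box 130 (its x) x 150 (its y) x 80 mm high, the mushroom button upright in the middle of its top. Origin at the centre of its underside, on the bench, z up. It stands at a different place and yaw in each run.
- stop_head: the black mushroom head: a disc 58 mm across with three straight lobes out to 52 mm from its axis, each 16 mm wide and 18 mm high, along the head's own +x and at +120 and -120 degrees from it. Origin on the axis at the underside of disc and lobes, 104 mm above the bench (24 mm above the box) when out. z up; moves and turns with the button.
- stop_top (a point): centre of the top of the mushroom head, 22 mm above the head's origin, 126 mm above the bench when out; press here, straight down. Below the head is only a neck 24 mm thick on a collar 48 mm across and 5 mm high, so a fingertip can go down beside a lobe.
- stop_press (a joint): how far the mushroom is pressed in, m: 0 out, 0.0105 the end stop. It is sprung: 4 to 8 N moves it all the way in, with a slight bump half way. Pressed past about 0.0085 it is caught by a latch and then stays at about 0.008 when let go. Pulling or pressing does not release it, only turning does.
- stop_turn (a joint): how far the mushroom is turned clockwise seen from above, rad: 0 at rest, it cannot turn the other way, end stop at 0.95. A light spring (0.03 to 0.09 N m) turns it back to 0 when let go. While it is latched in, turning it past about 0.6 rad lets it pop out.
- reset_box: single-key box with the SQUARE key (reset), fixed, grey, 70 x 70 x 50 mm high, on the left or right of the stop box (swapped between runs). Origin at the centre of its underside, on the bench.
- reset_top (a point): centre of the top of the square black reset key (40 x 40 mm), 62 mm above the bench and 12 mm above its box when not pressed.
- reset_key (a joint): how far the square reset key is pressed, m: 0 out, 0.006 fully home (2 to 5 N); springs back.
- lamp_box: single-key box with the ROUND key (bench lamp; leave alone), otherwise the same as the reset box, on the other side of the stop box.
- lamp_key (a joint): how far the round key (40 mm across) is pressed, m: 0 out, 0.006 fully home.
- squeegee: bystander, loose: wooden block squeegee with a black rubber blade, 180 x 57 x 32 mm, lying flat behind the stop box; origin at its underside, on the bench
- tape: bystander, loose: cream ring (core of tape), 90 mm across, 40 mm high, in front of the stop box; origin at its underside, on the bench
- scraper: bystander, loose: wide scraper with a wooden handle, 180 x 70 x 16 mm, lying in front of the stop box; origin at its underside, on the bench
- jar: bystander, loose: white plastic jar, 56 mm across, 85 mm high, by a single-key box; origin at its underside, on the bench
- cup: bystander, loose: clear plastic cup, 68 mm across, 75 mm high, by a single-key box; origin at its underside, on the bench
- bowl: bystander, loose: clear plastic mixing bowl, 170 mm across, 75 mm high, to the left; origin at its underside, on the bench
- mallet: bystander, loose: hammer lying to the right; origin at its underside, on the bench

How it is judged (in metres and radians):
On the way, in this order (a step that is already met when the one before it is completed fails the run):
1. the mushroom has latched in and stays in with no finger on it (value of joint stop_press above 0.0065 m and contact force between the fingers and stop_head below 0.3 N), for 0.2 s.
2. the mushroom has been turned clockwise and has popped out (value of joint stop_press below 0.0025 m), for 0.1 s.
3. the square reset key is pressed home (value of joint reset_key above 0.0045 m), for 0.05 s.
At the end, for the whole second after the job is handed in: the mushroom is out (within 2 mm) and turned back to rest (within 0.12 rad), both keys are out (within 2 mm), and every loose thing is within 30 mm of where it started (value of joint each of stop_press, reset_key, lamp_key below 0.002 m and value of joint stop_turn below 0.12 rad and distance of each of squeegee, tape, scraper, jar, cup, bowl, mallet from where it was at the start of the episode below 0.03 m); the robot touches nothing.
It fails at once if the reset key is pressed while the stop is in (value of joint stop_press above 0.004 m and value of joint reset_key above 0.003 m).
It fails at once if the round key is pressed (value of joint lamp_key above 0.003 m).
It fails at once if a loose thing is picked up or shifted by more than 30 mm (distance of any of squeegee, tape, scraper, jar, cup, bowl, mallet from where it was at the start of the episode above 0.03 m).
It also fails if it takes over 56 s, if anything falls off the work surface, if the arm or the gripper's body presses on something with over 40 N, if the wrist force passes 120 N, or if a joint passes its speed limit or range.

## Working session

There is one attempt and no reset: what is moved stays moved. The work goes in short steps, Python scripts to look and compute and a shell command to move; the robot and the scene stay as the last step left them, time stands still between calls to the robot, and variables do not carry over. Pictures are saved under pics/ and viewed, on a budget of 10 in all, crops included, one or two more only if the job needs it, and the job is handed in when it is done.

```bash
mkdir -p pics; ls; cat > h.py <<'E'
import numpy as np,cv2
from scipy.spatial.transform import Rotation as R
from cell import state, viewer, ticket, look_for, regions_of
def pts(c):
    d=c["depth"];v,u=np.mgrid[:400,:640]
    P=np.stack([(u-c["cx"])/c["fx"]*d,(v-c["cy"])/c["fy"]*d,d],-1)
    o=np.array(c["orientation"]);M=R.from_euler('xyz',o).as_matrix() if o.shape==(3,) else (o if o.shape==(3,3) else None)
    W=P@M.T+np.array(c["position"]);W[d==0]=np.nan
    return W
E
python3 - <<'E'
from h import *
print(state())
for n in("top","scene"):
    c=viewer.read_camera(n);print(n,c["position"],c["orientation"],c["fx"])
    cv2.imwrite(f"pics/{n}1.png",c["color"][...,::-1]);W=pts(c)
    for k in["station","stop_head","reset_box","reset_top","lamp_box","lamp_key"]+(["jar","cup","tape","scraper","squeegee"] if n=="top" else []):
        for r in regions_of(k,n)[:2]:
            p=W[r["pixels"]];p=p[~np.isnan(p[:,0])]
            if len(p)==0: print(k,"nodepth");continue
            z=np.percentile(p[:,2],90);t=p[abs(p[:,2]-z)<5]
            print(k,round(r["score"],2),len(p),"topz",z.round(),"mid",((t.min(0)+t.max(0))/2).round(),"mean",t.mean(0).round(),"box",(np.array(r["box"])*[640,400,640,400]).round())
E
```

```text
pics
{'t': 0.0, 'joints': array([ 1.19539263e+00,  4.91536844e-01,  1.55945070e+00,  1.03280304e-05,
        1.09168715e+00, -1.05576616e-01]), 'qvel': array([ 0.00174723, -0.00184248,  0.00171633, -0.00071538,  0.00121667,
        0.00028739]), 'tau': array([-3.22942287e-04, -6.12634921e+01, -2.58182323e+01,  6.92676567e-02,
        4.81942215e-02, -1.13545661e-04]), 'eef_pos': array([166.47560567, 602.17047391, 214.07542834]), 'tcp_rot': array([-3.14146952e+00,  1.07505225e-03,  1.30096455e+00]), 'ft_force': array([0.07440694, 0.22130963, 0.08436978]), 'moment': array([-0.05120561,  0.02335231, -0.05949216]), 'opening': 1.002213978755855}
top [ 380.6166102     2.24873845 1364.34425635] [-3.02487328 -0.01870967 -1.57788611] 437.91726684890466
station 0.93 2282 topz 123.0 mid [513.  78. 123.] mean [506.  74. 123.] box [255. 172. 311. 231.]
station 0.64 578 topz 62.0 mid [511. 232.  61.] mean [511. 231.  61.] box [218. 193. 246. 218.]
stop_head 0.95 413 topz 127.0 mid [513.  76. 127.] mean [507.  75. 125.] box [269. 186. 296. 214.]
reset_box 0.98 523 topz 63.0 mid [471. -81.  62.] mea
[... 1186 characters left out ...]
9.03495807824277
station 0.9 2153 topz 120.0 mid [518.  84. 120.] mean [511.  82. 121.] box [309. 193. 371. 252.]
stop_head 0.72 339 topz 126.0 mid [517.  81. 125.] mean [510.  79. 124.] box [323. 193. 354. 216.]
stop_head 0.44 487 topz 86.0 mid [615. 222.  85.] mean [615. 223.  84.] box [332. 252. 350. 281.]
reset_box 0.96 417 topz 62.0 mid [475. -78.  62.] mean [476. -78.  61.] box [309. 182. 332. 204.]
reset_top 0.53 125 topz 64.0 mid [477. -78.  63.] mean [476. -78.  62.] box [311. 181. 326. 198.]
lamp_box 0.74 651 topz 60.0 mid [513. 233.  60.] mean [514. 234.  60.] box [357. 241. 384. 272.]
lamp_key 0.69 101 topz 63.0 mid [514. 236.  63.] mean [515. 236.  61.] box [365. 243. 379. 257.]
```

```bash
python3 - <<'E'
import cv2
a=cv2.imread("pics/top1.png")[140:280,200:370];cv2.imwrite("pics/top1c.png",cv2.resize(a,None,fx=4.4,fy=4.2,interpolation=cv2.INTER_CUBIC))
E
python3 -m inch '[[0,0,0,25,-38,10,-1],[0,0,0,25,-38,10,-1],[0,0,0,25,-38,10,-1],[0,0,0,25,-38,10,-1],[0,0,0,25,-38,10,-1],[0,0,0,25,-38,10,-1],[0,0,0,25,-38,10,-1],[0,0,0,25,-38,10,-1],[0,0,0,25,-38,0,-1],[0,0,0,25,-38,0,-1]]'
```

```text
t: 1.95
eef_pos: [417.3, 220.8, 295.2]
tcp_rot: [3.141, -0.001, 1.301]
ft_force: [0.9, -0.0, -0.2]
opening: 0.217
```

View pics/top1c.png

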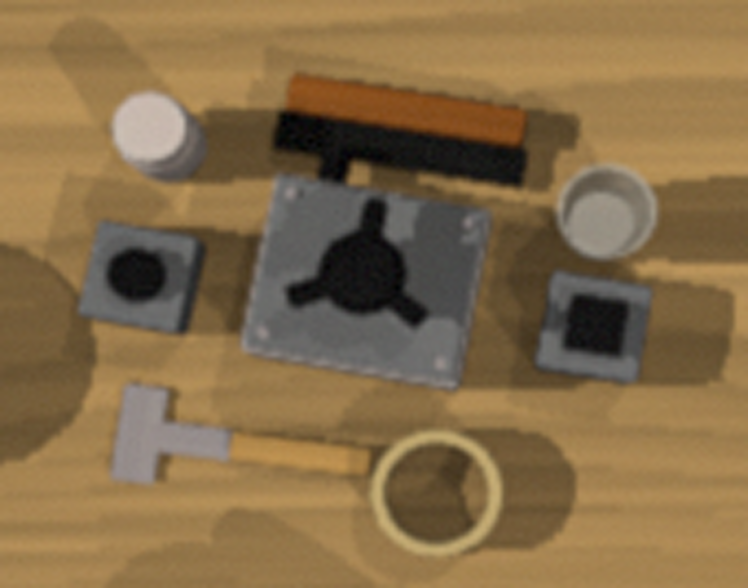

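The top view shows the mushroom with three lobes (crop 362,270), the square key on the right (597,325) and the round key on the left (136,274). A lobe points nearly along +x, so I'll take a closer wrist look.

```bash
python3 -m inch '[[0,0,0,22,-38,0,-1],[0,0,0,22,-38,0,-1],[0,0,0,22,-38,0,-1],[0,0,0,22,-32,0,-1],[0,0,0,0,0,0,-1],[0,0,0,0,0,0,-1]]'
python3 - <<'E'
from h import *
c=viewer.read_camera("wrist");print(c["position"],c["orientation"]);W=pts(c)
cv2.imwrite("pics/w1.png",c["color"][...,::-1])
for k in["stop_head","station","reset_top","lamp_key"]:
    for r in regions_of(k,"wrist")[:2]:
        p=W[r["pixels"]];p=p[~np.isnan(p[:,0])];z=np.percentile(p[:,2],90)
        print(k,r["score"],len(p),z,np.mean(p,0).round(1),(np.array(r["box"])*[640,400,640,400]).round())
print(state()["eef_pos"])
m=(W[...,2]>117)&(W[...,2]<131)&(np.hypot(W[...,0]-507,W[...,1]-75)<75)
p=W[m];d=p[:,:2];print(len(p))
# fit model: center + lobe angle by max overlap
from scipy.optimize import minimize
def ins(q,a):
    r=np.hypot(*q.T);o=r<29
    for k in range(3):
        t=a+k*2*np.pi/3;u=q@[np.cos(t),np.sin(t)];v=q@[-np.sin(t),np.cos(t)]
        o|=(u>0)&(u<52)&(abs(v)<8)
    return o
g=np.stack(np.meshgrid(np.arange(-60,61,2),np.arange(-60,61,2)),-1).reshape(-1,2)
from scipy.spatial import cKDTree
T=cKDTree(d);best=None
for x in np.arange(495,522,1.5):
  for y in np.arange(62,90,1.5):
    near=T.query(g+[x,y])[0]<2
    for a in np.radians(np.arange(-60,60,4)):
      s=(ins(g,a)==near).sum()
      if best is None or s>best[0]: best=(s,x,y,np.degrees(a))
print(best,len(g))
E
```

```text
t: 2.55
eef_pos: [504.6, 75.9, 294.4]
tcp_rot: [-3.141, -0.0, 1.299]
ft_force: [-0.3, -0.4, 0.0]
opening: 0.005
[424.38988295  99.49556112 465.68121301] [2.84132313e+00 1.43556664e-03 1.29977944e+00]
stop_head 0.98 2625 127.30951525318302 [503.8  76.7 124.2] [283. 149. 367. 220.]
station 0.98 11042 125.40702879909762 [499.6  78.5  89.2] [265. 115. 382. 225.]
reset_top 0.68 971 64.43206247701005 [473.6 -77.2  62.1] [191. 159. 226. 191.]
lamp_key 0.83 800 63.89613401464767 [510.5 231.4  62. ] [422. 123. 457. 158.]
[504.10693405  77.32120831 294.8630043 ]
2612
(np.int64(3627), np.float64(507.0), np.float64(75.5), np.float64(-12.000000000000002)) 3721
```

View pics/w1.png

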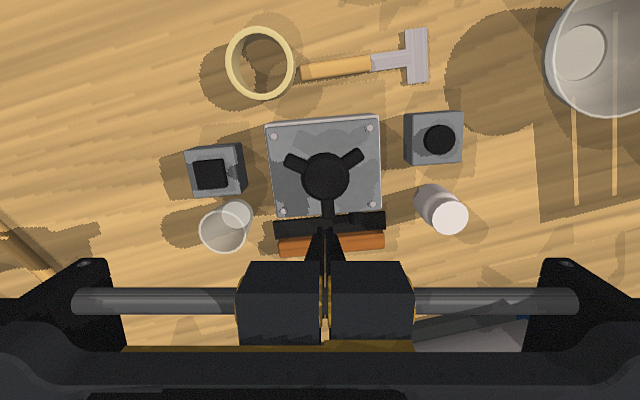

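The wrist view agrees: head centre is at (325,177), the square key at (210,174) and the round key at (439,139). The fit puts the head at (507, 75.5) with lobes at -12°, 108° and -132°. Now I'll press.

```bash
python3 -m inch '[[0,0,0,3,-1,-45,-1],[0,0,0,0,-1,-45,-1],[0,0,0,0,0,-40,-1],[0,0,0,0,0,-25,-1],[0,0,0,0,0,-10,-1],[0,0,0,0,0,-10,-1],[0,0,0,0,0,-3,-1],[0,0,0,0,0,0,-1]]'
```

```text
t: 3.6
eef_pos: [507.5, 74.9, 117.6]
tcp_rot: [3.141, -0.0, 1.302]
ft_force: [-5.0, 0.4, 7.1]
opening: 0.004
```

```bash
python3 -m inch '[[0,0,0,0,0,-2,-1],[0,0,0,0,0,-2,-1],[0,0,0,0,0,0,-1]]'
```

```text
t: 3.9
eef_pos: [507.8, 74.9, 115.5]
tcp_rot: [3.139, -0.001, 1.302]
ft_force: [-9.3, 0.2, 25.7]
opening: 0.005
```

At the end stop (25 N). Next I'll lift off and check that it stays in, then move beside the -12° lobe on its counterclockwise side.

```bash
python3 -m inch '[[0,0,0,0,0,20,-1],[0,0,0,0,0,20,-1],[0,0,1.5,23,9,0,-1],[0,0,2,23,9,0,-1],[0,0,0,0,0,0,-1],[0,0,0,0,0,0,-1]]'
python3 - <<'E'
from h import *
for n in("wrist","top"):
    c=viewer.read_camera(n);W=pts(c)
    cv2.imwrite(f"pics/{n}2.png",c["color"][...,::-1])
    m=np.hypot(W[...,0]-507,W[...,1]-75.5)<24
    z=W[m][:,2];print(n,np.percentile(z,[10,50,90]))
    if n=="top":
        d=np.hypot(W[...,0]-507,W[...,1]-75.5)<60
a=cv2.imread("pics/wrist2.png")[100:300,160:480];cv2.imwrite("pics/w2c.png",cv2.resize(a,(800,500)))
print(state()["eef_pos"])
E
```

```text
t: 4.5
eef_pos: [553.4, 92.7, 153.2]
tcp_rot: [3.141, -0.0, 1.362]
ft_force: [-0.1, 0.1, -0.2]
opening: 0.002
wrist [118.9668745  255.83082757 274.33046785]
top [456.88375873 523.0758151  547.25664117]
[552.89247555  92.3954235  153.01382957]
```

View pics/w2c.png

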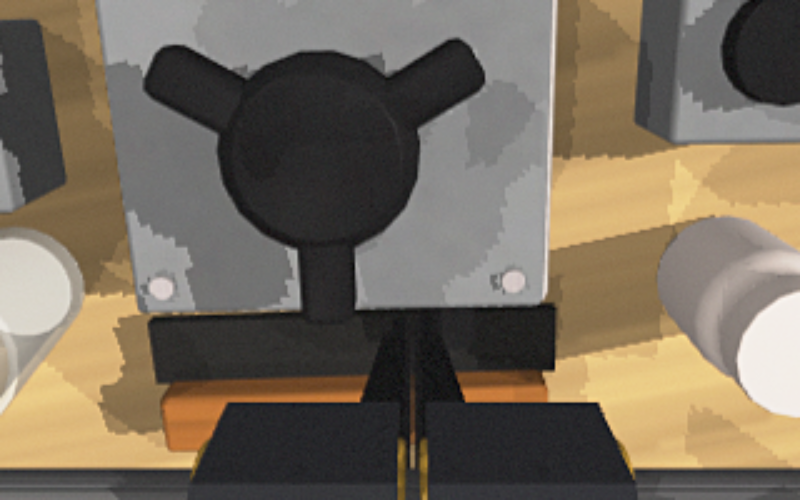

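The picture shows the head still in (its top reads about 119 mm) with the lobe at (328,285) and the fingertip beside it at (412,350). Going down.

```bash
python3 -m inch '[[0,0,0,0,0,-25,-1],[0,0,0,0,0,-20,-1],[0,0,0,0,0,-8,-1],[0,0,0,0,0,0,-1]]'
python3 - <<'E'
import numpy as np
u=42;prev=None
for v,t in [(26,-12),(20,-12)]+[(19,-12-6*k) for k in range(1,9)]:
    a=np.radians(t);p=np.array([507+u*np.cos(a)-v*np.sin(a),75.5+u*np.sin(a)+v*np.cos(a)])
    print(v,t,p.round(1),None if prev is None else (p-prev).round(1));prev=p
E
```

```text
t: 5.0
eef_pos: [552.9, 92.3, 99.1]
tcp_rot: [-3.14, 0.0, 1.362]
ft_force: [-0.1, -0.8, -0.1]
opening: 0.006
26 -12 [553.5  92.2] None
20 -12 [552.2  86.3] [-1.2 -5.9]
19 -18 [552.8  80.6] [ 0.6 -5.7]
19 -24 [553.1  75.8] [ 0.3 -4.8]
19 -30 [552.9  71. ] [-0.2 -4.8]
19 -36 [552.1  66.2] [-0.7 -4.8]
19 -42 [550.9  61.5] [-1.2 -4.7]
19 -48 [549.2  57. ] [-1.7 -4.5]
19 -54 [547.1  52.7] [-2.2 -4.3]
19 -60 [544.5  48.6] [-2.6 -4.1]
```

```bash
python3 -m inch '[[0,0,0,-1.2,-6,0,-1],[0,0,-6,0.6,-5.7,0,-1],[0,0,-6,0.3,-4.8,0,-1],[0,0,-6,-0.2,-4.8,0,-1],[0,0,-6,-0.7,-4.8,0,-1],[0,0,-6,-1.2,-4.7,0,-1],[0,0,-6,-1.7,-4.5,0,-1],[0,0,0,0,0,0,-1]]'
python3 - <<'E'
from h import *
c=viewer.read_camera("wrist");W=pts(c)
m=(np.hypot(W[...,0]-507,W[...,1]-75.5)<20)&(W[...,2]<140)
print(np.percentile(W[m][:,2],[10,50,90]),m.sum(),state()["ft_force"])
cv2.imwrite("pics/w3c.png",cv2.resize(c["color"][60:300,160:480,::-1],(800,600)))
E
```

```text
t: 5.8
eef_pos: [550.0, 56.5, 100.8]
tcp_rot: [3.14, -0.002, 0.732]
ft_force: [1.0, 1.5, 0.3]
opening: 0.007
[125.82887162 126.83060722 127.78344625] 4780 [2.0949418  0.20961002 1.71516741]
```

View pics/w3c.png

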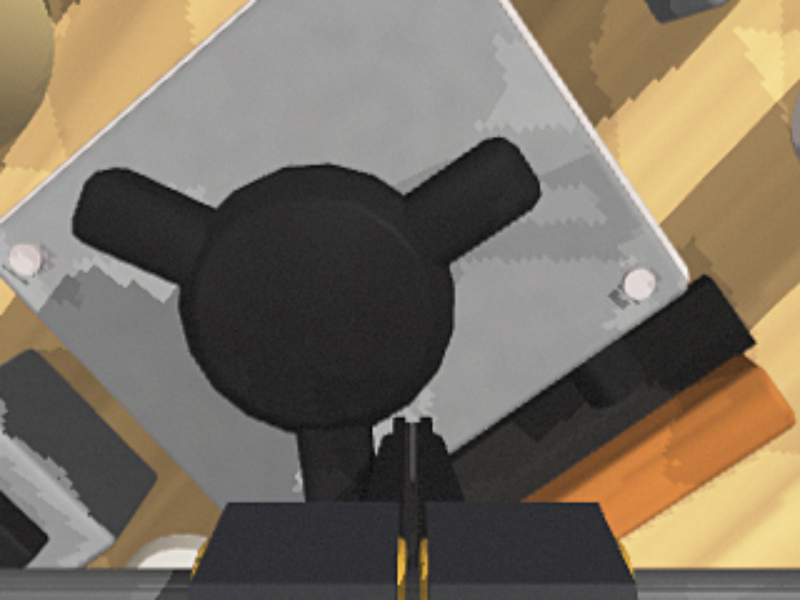

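It has popped out: the top is at 126.8 mm and the lobe (337,460) has been swept round by the finger. I'll back the finger off along the arc past its start, then lift.

```bash
python3 -m inch '[[0,0,6,1.7,4.5,0,-1],[0,0,6,1.2,4.7,0,-1],[0,0,6,0.7,4.8,0,-1],[0,0,6,0.2,4.8,0,-1],[0,0,6,-0.3,4.8,0,-1],[0,0,6,-0.6,5.7,0,-1],[0,0,0,1.2,6,0,-1],[0,0,0,2,6,0,-1],[0,0,0,0,0,30,-1],[0,0,0,0,0,40,-1]]'
python3 - <<'E'
from h import *
c=viewer.read_camera("wrist");W=pts(c)
m=(np.hypot(W[...,0]-507,W[...,1]-75.5)<20)&(W[...,2]<140)
print(np.percentile(W[m][:,2],[10,50,90]),m.sum(),state())
q=W[(W[...,2]>114)&(W[...,2]<134)][:,:2]-[507,75.5];r=np.hypot(*q.T);q=q[(r>36)&(r<56)]
print(np.histogram(np.degrees(np.arctan2(q[:,1],q[:,0])),bins=np.arange(-180,181,10)))
for k in["reset_top","cup"]:
    for r in regions_of(k,"wrist")[:2]:
        p=W[r["pixels"]];p=p[~np.isnan(p[:,0])];z=np.percentile(p[:,2],90);t=p[abs(p[:,2]-z)<5]
        print(k,r["score"],len(p),z,np.mean(t,0).round(1),(np.array(r["box"])*[640,400,640,400]).round())
cv2.imwrite("pics/w4.png",c["color"][...,::-1])
E
```

```text
t: 6.85
eef_pos: [554.9, 98.7, 169.1]
tcp_rot: [-3.138, 0.001, 1.361]
ft_force: [0.6, -0.1, -0.3]
opening: 0.004
[125.79444753 126.81302038 127.82922882] 2387 {'t': 6.9, 'joints': array([ 5.89392351e-02,  4.48217158e-01,  1.75369277e+00,  7.13440400e-05,
        9.33401582e-01, -1.30199529e+00]), 'qvel': array([-0.00017067,  0.01595552,  0.02356969, -0.00063312, -0.15376072,
       -0.00232736]), 'tau': array([-6.37804717e-01, -3.08496666e+01, -9.56586689e+00, -1.61603931e-02,
       -4.86238059e-01,  1.51180528e-02]), 'eef_pos': array([557.54218568,  98.92945766, 176.37007133]), 'tcp_rot': array([ 3.13555236e+00, -1.72364019e-03,  1.36089745e+00]), 'ft_force': array([ 1.59949911, -0.46577203,  6.11188031]), 'moment': array([-0.00990951, -0.02628151, -0.05456802]), 'opening': 0.005941631583507062}
(array([  0,   0,   0,  86, 236, 168,   1,   0,   0,   0,   0,   0,   0,
         0,   0,   4, 151, 174,  32,   0,   0,   0,   0,   0,   0,   0,
         0,  26, 244, 245,  11,   0,   0,   0,   0,   0]), array([-180, -170, -160, -150, -140, -130, -120, -110, -100,  -90,  -80,
        -70,  -60,  -50,  -40,  -30,  -20,  -10,    0,   10,   20,   30,
         40,   50,   60,   70,   80,   90,  100,  110,  120,  130,  140,
        150,  160,  170,  180]))
reset_top 0.74 2122 64.29772614484833 [473.8 -77.4  63.3] [ 91. 125. 149. 172.]
cup 0.96 5469 76.01352337145659 [553.8 -88.1  75.2] [ 98. 188. 195. 264.]
```

View pics/w4.png

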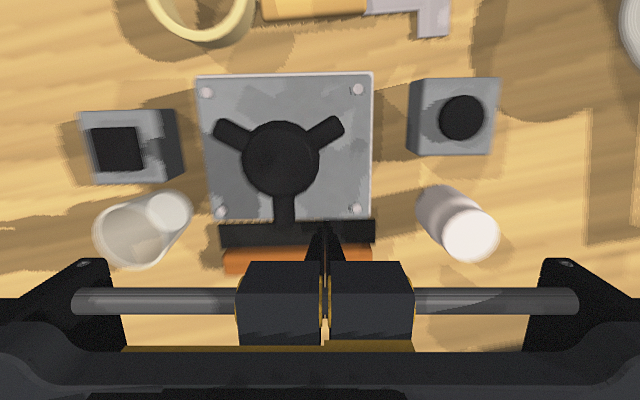

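The picture shows the mushroom out and its lobes back at -12/108/-132°, with the square key at (117,149), world (474,-78). Moving over it and pressing.

```bash
python3 -m inch '[[0,0,0,-16,-35,0,-1],[0,0,0,-16,-35,0,-1],[0,0,0,-16,-35,0,-1],[0,0,0,-16,-35,0,-1],[0,0,0,-17,-36,0,-1],[0,0,0,0,0,-40,-1],[0,0,0,0,0,-40,-1],[0,0,0,0,0,-18,-1],[0,0,0,0,0,0,-1]]'
```

```text
t: 7.9
eef_pos: [473.0, -77.2, 68.9]
tcp_rot: [-3.136, -0.001, 1.361]
ft_force: [-0.4, 1.1, 1.3]
opening: 0.001
```

```bash
python3 -m inch '[[0,0,0,0,0,-8,-1],[0,0,0,0,0,-6,-1],[0,0,0,0,0,-2,-1],[0,0,0,0,0,-1,-1],[0,0,0,0,0,0,-1]]'
```

```text
t: 8.4
eef_pos: [475.0, -77.6, 56.1]
tcp_rot: [3.14, 0.0, 1.362]
ft_force: [-3.4, 1.2, 15.8]
opening: 0.001
```

15.8 N at z 56.1 means the key is home. Lifting off and checking everything.

```bash
python3 -m inch '[[0,0,0,0,0,0,-1],[0,0,0,0,0,20,-1],[0,0,0,0,0,40,-1],[0,0,0,0,0,45,-1],[0,0,0,0,0,45,-1],[0,0,0,0,0,40,-1],[0,0,0,-20,-25,0,-1],[0,0,0,0,0,0,-1],[0,0,0,0,0,0,-1]]'
python3 - <<'E'
from h import *
for n in("wrist","top"):
    c=viewer.read_camera(n);W=pts(c)
    cv2.imwrite(f"pics/{n}5.png",c["color"][...,::-1])
    for nm,x,y,r,hi in(("stop",507,75.5,20,140),("reset",474,-78,14,75),("lamp",511,233,14,75)):
        m=(np.hypot(W[...,0]-x,W[...,1]-y)<r)&(W[...,2]<hi);print(n,nm,m.sum(),np.percentile(W[m][:,2],[10,50,90]).round(1) if m.sum() else '')
    q=W[(W[...,2]>114)&(W[...,2]<134)][:,:2]-[507,75.5];r=np.hypot(*q.T);q=q[(r>36)&(r<56)]
    a=np.degrees(np.arctan2(q[:,1],q[:,0]));print("lobes",[np.mean(a[abs(a-k)<40]).round(1) for k in(-132,-12,108) if (abs(a-k)<40).any()])
    if n=="top":
      for k in["jar","cup","tape","scraper","squeegee"]:
        for r in regions_of(k,n)[:2]:
            p=W[r["pixels"]];p=p[~np.isnan(p[:,0])];z=np.percentile(p[:,2],90);t=p[abs(p[:,2]-z)<5];print(k,r["score"],((t.min(0)+t.max(0))/2).round())
print(state()["eef_pos"],state()["ft_force"],state()["t"])
E
```

```text
t: 9.3
eef_pos: [454.4, -102.7, 245.1]
tcp_rot: [3.141, -0.0, 1.361]
ft_force: [0.2, -0.4, -0.7]
opening: 0.008
wrist stop 1187 [125.3 126.5 127.6]
wrist reset 401 [62.3 63.2 64.1]
wrist lamp 436 [61.8 62.7 63.7]
lobes [np.float64(-131.3), np.float64(-13.7), np.float64(113.0)]
top stop 149 [121.5 125.  127.9]
top reset 0 
top lamp 69 [57.6 60.8 63.9]
lobes [np.float64(-130.6), np.float64(-12.7), np.float64(111.7)]
jar 0.87 [613. 218.  86.]
jar 0.74 [511. 230.  63.]
tape 0.67 [355.  30.  42.]
tape 0.61 [456. 455.  71.]
scraper 0.83 [398. 160.  17.]
squeegee 0.67 [631.  48.  34.]
[ 454.73736904 -102.2947033   244.32945668] [-0.28158391 -0.88897321  0.49676485] 9.65
```

View pics/wrist5.png

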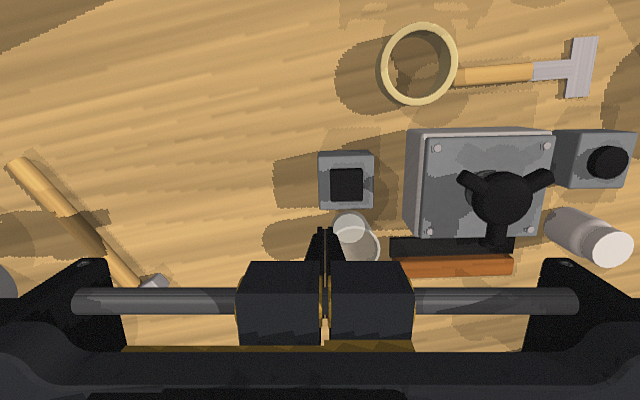

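The stop is out and at rest, both keys are up, nothing has shifted and the arm is clear, so I'm handing in.

```bash
python3 -c "from cell import ticket; print(ticket.job_done())"
```

```text
the job is handed in; nothing more can be done
None
```

I've done the emergency-stop test and handed the job in at about 9.7 s; the system gave no verdict.

**What I did**
- **Press:** I pressed the mushroom to its end stop (26 N). With the finger off it stayed in, its top reading about 119 mm.
- **Turn:** I pushed the lobe at -12° about 36° clockwise and the button popped out, its top back at 126.8 mm. I then backed the finger off and the lobes returned to rest.
- **Reset:** I pressed the square key home (15.8 N, fingertip at 56 mm) and let it go.

**Last checks**
- **Button and keys:** the mushroom top read 126.5 mm and both keys read about 63 mm, so all three are out. The round key was never touched.
- **Lobes:** they measured -131°, -14° and 113°, against -132°, -12° and 108° before. The 5° on the third was beyond a degree or two of noise, but the other two put the head at rest within tolerance.
- **Loose things:** the jar, tape and squeegee were within 3 mm of their starting positions. The networks labelled the hammer in front as "scraper" and read it 14 mm off in x, probably from a different mask, as the arm never went near it. The cup was not re-found in the last top view, but looked in place in the wrist picture. I took no start or end positions for the bowl or mallet.
- **Reset key:** in the last top view the hand hid it, so its height comes from the wrist camera alone.

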